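# Tip a sunken lock cylinder out of a two-section parts pot

### The arm

A 6-joint arm with a two-finger parallel gripper is mounted at the origin on the work surface; the furniture and walls round the work are solid. World frame = base frame: x ahead of the robot, y to its left, z up, the work surface at z = 0. Lengths are in mm, angles in rad, forces in N, time in s.
With the tool pointing down it reaches from about 350 to 775 mm from the base axis. Payload 7.3 kg.
Tool frame: the origin (TCP) lies at the very end of the fingers, on their centre line; the grasp point (between the pads) lies 19 mm behind it (bot.grip_point_offset is the distance from the TCP to the grasp point, in mm); z points along the fingers, y is the line along which they close (so a half turn about z gives the same grasp; the last joint's range is limited). The gripper opens to 92 mm and grips with 3 to 60 N. Pads are 19 mm wide; open, the fingers measure 130 mm over their backs; the gripper's body (75 mm by 190 mm) begins 47 mm behind the grasp point.
Start: joints at [-1.344, 0.342, 1.524, -0, 1.275, -0.146], TCP at [191.241, -488.95, 226.741] pointing down, gripper open.
Joint ranges: [-2.53, 2.53], [-0.77, 2.02], [0.04, 2.7], [-1, 4.14], [0.28, 2.66], [-3.11, 3.11]. Speed limits (rad/s): [2.57, 2.57, 3.14, 3.14, 3.14, 3.14].

### API

Orientations are given as [roll, pitch, yaw] about the fixed x, y, z axes, in that order (R = Rz(yaw) Ry(pitch) Rx(roll)).
In Python, from plant import bot gives the robot as it stands. The module is installed in compiled form; this text tells all that it offers.
- The arm moves only by the shell command python3 -m jog 'ROWS' [OPENING]. ROWS is JSON, a list of rows, each a list of 6 numbers: the shift along the tool's x, y, z in mm, then the turn, a rotation vector about the tool's x, y, z in rad. In form: [[dx, dy, dz, rx, ry, rz], ...]. A call has 1 to 12 rows; each row shifts and turns the commanded pose from where the row before left it, along the tool's axes as they then stand; what a row does not reach is not made up. A row lasts 1/10 s, in which the tool goes at most 50 mm and 8.59 degrees, less where a joint would pass 70% of its speed; a pose out of reach is approached as far as the arm can. A call with a gripper value outside its range is refused whole. OPENING is the opening in per cent of the stroke, from 0 (shut) to 100 (fully open), set as the call begins (- or left out, the last holds). The fingers move at their own pace and stop on an object; the grip force is fixed at half the most. Time passes only in rows, so rows that do not move let the fingers close. It gives the time, the measured TCP pose, the force, the opening and the grip force at its end, in the units of the state.
- bot.get_obs(): the state, without advancing time (a new reading comes with each control period).
- bot.capture(name): name is "side" or "top"; returns the picture (480x640x3 uint8, red, green, blue); there is no depth.
- bot.camera_model(name): a dict with "fx", "fy", "cx", "cy" (pixels), "position" and "orientation" of the camera in the world. Camera axes: x right, y down, z forward; pixel columns grow to the right and rows downward; lengths in mm; the calibration is good to about 2 mm. A picture is of the moment at which its call begins. camera_model takes no time and is no camera call.
- bot.close_job(): hands the job in; it is judged then, once.
Trained networks look in the newest picture that a camera, given by its name, has taken for a name from the list of things; names that differ only in an ending like _2 or _b are one class to them, and where a whole thing is asked for, a point or a joint stands for the part that bears it (a point fixed in the world has none). Each returns a list of dicts, best first, with "p" (0 to 1); they miss things now and then, are a little off and sometimes report something else, mostly with a low value. They report only what shows in the picture. A call takes as long as a camera call.
- bot.outline_of(target, camera): "mask" (480x640 bool, what is visible of it) and "pixel" ([column, row] in pixels, amid what is visible of it).
The state is a dict: "time": time; "joint_positions": joint angles; "dq": joint speeds; "tau": joint torques, N m; "tool_pos": TCP position; "tcp_rot": TCP orientation; "contact_force": force on the tool from outside, world axes, zero at the start; "moment": the same for the moment, N m; "grip_width": finger opening in mm; "finger_force": force on a finger pad.
Only numpy, scipy, OpenCV 4.12 (cv2) and the standard library are available. Lean on these libraries where they do the work, as an engineer would, in place of code of your own. Each camera call takes 0.05 s, during which the arm holds its last target. There are 200 camera calls.

### The job

The lock cylinder for the next job stands at the bottom of one section of the tall two-section parts pot, far too deep to grip. Tip the pot so that the cylinder slides gently into the empty job tray while the bush in the other section stays in the pot, and stand the pot back upright in the place it came from, with nothing left in your grip. Leave the tray with the padlock, and the tape measure, the oil bottle and the small carton that stand round the work, as they are.

Things in the scene. Friction and masses are not known exactly. Their poses are not given: they have to be found in the camera images.
- pot: The parts pot: tall, rigid, white plastic, open at the top, 150 mm high, 0.24 kg empty. Origin at the centre of its underside, z up its axis; x runs across its two sections, y along the divider between them. Flat parallel ends at y = -26 and +26 mm; long sides towards +x and -x, 35 mm from the axis at the foot. Its x axis points to the robot's left and somewhat back (yaw 1.8 to 2.3 rad).
- pot_grip (a point): point on the pot's axis, 112 mm above its underside, axes as the pot's: mid height of the ribbed black rubber pads on the two flat ends (88 to 136 mm high, 37 mm to either side of the axis, 56 mm apart over the ribs). Grip the pot there, across its y: the bare plastic is slick (friction about 0.15).
- pot_mouth (a point): centre of the pot's mouth, 150 mm above its underside. A 4 mm divider in the plane x = 0 parts the pot into two deep sections, each 46 mm wide (y), reaching from x = 2 mm to 32 mm at the floor and to 45 mm at the mouth. Walls 3 mm, floor 4 mm.
- pot_rail (a point): centre of the black rail along the top of the divider, 143 mm above the underside, 24 mm wide (x) and 10 mm high, overhanging each section by 10 mm. With the pot tipped past level, long side undermost, it catches the thing in the upper section, which slides down the divider (at least up to 110 degrees from upright).
- pot_lip_a (a point): middle of the mouth's edge on the pot's +x long side, 48 mm from the axis, 150 mm high. The long sides lean outwards by 5 degrees. Tipped with a long side undermost, the pot lets the thing in that section slide along it and out over this edge once the side slopes down by 8 to 11 degrees: pot 93 to 97 degrees from upright, 100 to 105 is sure.
- pot_lip_b (a point): the same on the -x long side (x = -48 mm, 150 mm high). With the mouth held low, the 60 mm cylinder may come to rest with its front end on the tray and its tail still on the lip: draw the mouth back and it drops flat.
- cylinder_centre (a point): centre of the lock cylinder: brass, pear-shaped section 17 x 24 mm, 60 mm long, about 0.15 kg. It stands on end on the floor of one section of the pot, its top 86 mm below the mouth. Which section (x positive or negative in the pot's frame) differs each time. Its own y axis is its length. When it lies flat its centre is 8 to 12 mm above what it lies on.
- bush_centre (a point): centre of the bush: a turned, stepped brass-coloured ring, 28 mm diameter at its foot and 22 mm high, 0.05 kg, standing on the floor of the other section of the pot.
- tray_empty: the empty job tray: shallow, black plastic, 130 mm (its x) by 114 mm (its y) outside, 22 mm high, wall and floor 3.5 mm; fixed to the bench; origin at the centre of its underside. Its x axis points away from the robot, within 0.25 rad. It and the tray with the padlock, its twin, may stand in either order.
- tray_padlock: the other job tray, the same in shape and size, with a padlock and a key tag of another customer in it.
- padlock_centre (a point): centre of the body of the brass padlock (71 x 46 x 20 mm) that lies in the other tray.
- blank_box_centre (a point): centre of a closed carton of key blanks, 66 x 105 x 48 mm high, that stands beyond the trays as the robot sees them.
- tape_measure_centre (a point): centre of a yellow tape measure, 64 x 78 x 35 mm high, that stands beside the pot, 92 to 100 mm from its axis along the pot's +x.
- oil_bottle_centre (a point): centre of the oil bottle, 46 mm diameter to 102 mm high, with a thin spout to 150 mm; it stands behind the pot and to the right as the robot sees it, 125 to 145 mm from the pot's axis along the pot's -x and 95 to 115 mm along its -y.
- case_face (a point): middle of the near upright face of the big grey key machine behind the work (fixed), 100 mm above the bench. Keep arm and gripper clear of its case: in this point's axes (z up) it fills x -150 to 108 mm, y -326 to 0 mm, from the bench to 285 mm above it, with a thin lever on its far side up to 354 mm.
- motor_end (a point): middle of the end of the other key machine's black motor, to the right of the pot (fixed), 100 mm above the bench. In this point's axes (z up) the motor fills x -100 to 100 mm, y 0 to 590 mm, from the bench to 206 mm above it. Between it and the pot stands a low white socket box, 55 mm high.

How it is judged:
By the outcome, as a careful person would: the job done as asked, in the order asked, and still so for the second after the job is handed in, with the robot touching nothing.
It also fails if it takes over 61 s, if anything falls off the work surface, if the arm or the gripper's body presses on something with over 40 N, if the wrist force passes 120 N, or if a joint passes its speed limit or range.

## Working session

There is one attempt and no reset: what is moved stays moved. The work goes in short steps, Python scripts to look and compute and a shell command to move; the robot and the scene stay as the last step left them, time stands still between calls to the robot, and variables do not carry over. Pictures are saved under pics/ and viewed, at most 10 in all, crops included, and the job is handed in when it is done.

```bash
mkdir -p pics; cat > h.py <<'E'
import numpy as np, cv2
from plant import bot
from scipy.spatial.transform import Rotation as R
def cam(n):
    m=bot.camera_model(n); o=m['orientation']
    o=np.array(o,float)
    Rm=o if o.shape==(3,3) else R.from_euler('xyz',o).as_matrix()
    return m,Rm,np.array(m['position'],float)
def onz(n,px,z):
    m,Rm,p=cam(n); d=Rm@np.array([(px[0]-m['cx'])/m['fx'],(px[1]-m['cy'])/m['fy'],1])
    return p+d*(z-p[2])/d[2]
def proj(n,P):
    m,Rm,p=cam(n); c=(np.atleast_2d(P)-p)@Rm
    return np.c_[m['fx']*c[:,0]/c[:,2]+m['cx'],m['fy']*c[:,1]/c[:,2]+m['cy']]
def save(n,f): 
    im=bot.capture(n); cv2.imwrite('pics/'+f,im[:,:,::-1]); return im
E
python3 - <<'E'
from h import *
for n in('side','top'):
    save(n,n+'1.png'); print(bot.camera_model(n))
    for t,z in [('pot',75),('pot_grip',112),('pot_mouth',150),('pot_rail',148),('pot_lip_a',150),('cylinder_centre',64),('bush_centre',26),('tray_empty',22),('tray_padlock',22),('padlock_centre',20),('blank_box_centre',48),('tape_measure_centre',35),('oil_bottle_centre',102)]:
        for d in bot.outline_of(t,n)[:2]:
            print(n,t,round(d['p'],2),np.round(d['pixel']),d['mask'].sum(),np.round(onz(n,d['pixel'],z)))
print(bot.get_obs())
E
```

```text
{'fx': 518.7298607567726, 'fy': 518.7298607567726, 'cx': 319.4123980545755, 'cy': 242.21728301940175, 'position': array([ 544.93024341, 1069.36796146,  705.599129  ]), 'orientation': array([-2.14872341, -0.01168879, -3.07575471])}
side pot 0.66 [360. 216.] 2337 [512. -21.  75.]
side pot_grip 0.86 [359. 215.] 2271 [516.  42. 112.]
side pot_mouth 0.72 [359. 215.] 2360 [517. 107. 150.]
side pot_rail 0.97 [357. 217.] 2238 [521. 112. 148.]
side pot_lip_a 0.65 [360. 214.] 2302 [514. 102. 150.]
side cylinder_centre 0.55 [267. 308.] 1788 [685. 323.  64.]
side tray_empty 0.75 [343. 362.] 4136 [539. 410.  22.]
side tray_padlock 0.85 [333. 307.] 2220 [562. 260.  22.]
side tray_padlock 0.35 [345. 304.] 470 [539. 247.  22.]
side padlock_centre 0.75 [344. 301.] 508 [540. 238.  20.]
side blank_box_centre 0.64 [265. 306.] 1737 [695. 299.  48.]
side tape_measure_centre 0.82 [355. 265.] 797 [519. 128.  35.]
side oil_bottle_centre 0.73 [300. 209.] 180 [655.   7. 102.]
{'fx': 544.1991733536187, 'fy': 544.1991733536187, 'cx': 321.4468703217505, 'cy': 245.66693929418713, 'position': array([ 487.47285755, 
[... 824 characters left out ...]
.4, 'joint_positions': array([-1.34396007e+00,  3.41992066e-01,  1.52410592e+00,  1.43497758e-05,
        1.27538868e+00, -1.45969198e-01]), 'dq': array([-3.17960918e-05,  2.95598563e-05, -1.13886261e-03, -3.06140242e-04,
        3.88759003e-04,  6.13522505e-04]), 'tau': array([ 4.78975726e-04, -4.31129801e+01, -2.44474715e+01,  7.19756680e-02,
        4.82489588e-02,  7.76091383e-06]), 'tool_pos': array([ 191.26506784, -488.94174967,  226.74255961]), 'tcp_rot': array([3.14148579e+00, 1.83380236e-06, 3.72801277e-01]), 'contact_force': array([-0.84698659,  0.35825791, -0.67088948]), 'moment': array([ 0.05566859, -0.0119663 , -0.00372643]), 'finger_force': 0.0, 'grip_width': 91.90339651123398}
```

View pics/top1.png

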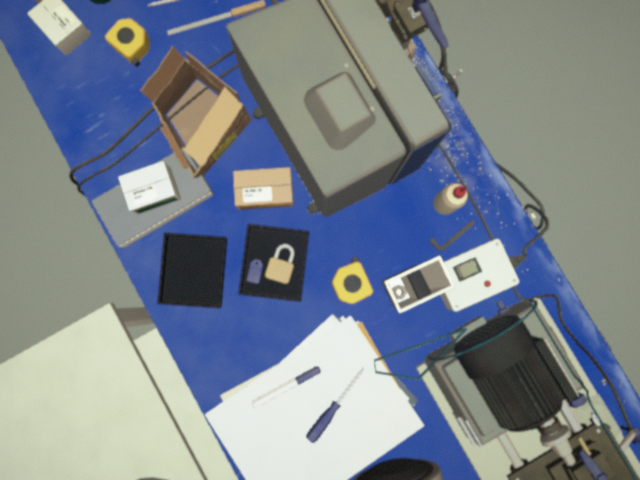

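View pics/side1.png

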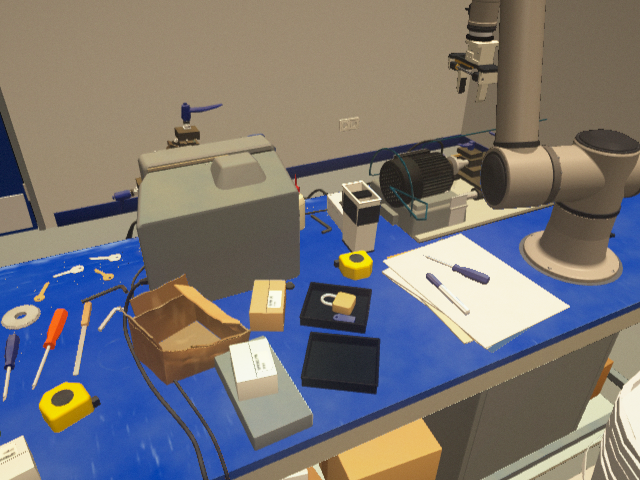

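```bash
python3 - <<'E'
import cv2
im=cv2.imread('pics/top1.png')[235:335,320:480]
cv2.imwrite('pics/crop1.png',cv2.resize(im,None,fx=5,fy=5,interpolation=cv2.INTER_CUBIC))
E
```

```text
(no output)
```

View pics/crop1.png

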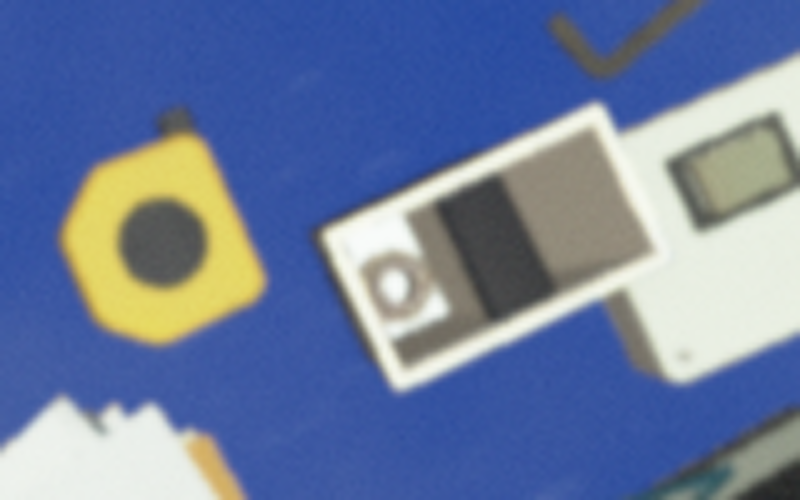

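The top view shows the pot mouth at about (420,284). The ring-shaped bush is in its left (+x) section at about (397,289), so the cylinder is in the -x section. The empty tray is the left one at (193,272) and the padlock tray is at (274,254).

```bash
cat >> h.py <<'E'
def pot_pts(p,z,hx,hy):  # p=x,y,yaw
    c,s=np.cos(p[2]),np.sin(p[2]); L=np.array([[hx,hy],[hx,-hy],[-hx,-hy],[-hx,hy]])
    return np.c_[L@np.array([[c,s],[-s,c]])+p[:2],np.full(4,z)]
E
python3 - <<'E'
from h import *
from scipy.optimize import least_squares
C=np.array([[322,232],[400,390],[668,250],[600,103]])/5+[320,235]-0.4
# corner order: left-far, left-near, right-near, right-far
best=None
def f(p): 
    q=proj('top',pot_pts(p,150,48,26)); return (q-C).ravel()
for perm in (1,-1):
    C=np.array([[322,232],[400,390],[668,250],[600,103]])/5+[320,235]-0.4
    if perm<0: C=C[[1,0,3,2]]
    r=least_squares(f,[512,-5,2.05],x_scale=[10,10,.1]); print(perm,r.x,r.cost,r.fun.round(1))
    if best is None or r.cost<best.cost: best=r
p=best.x
x=np.array([np.cos(p[2]),np.sin(p[2])])
# where bush / cylinder top would project (crop px)
for nm,P in (('bush+ top',[*(p[:2]+17*x),26]),('cyl+ top',[*(p[:2]+17*x),64]),('floor+ inner',[*(p[:2]+32*x),4]),('floor+ div',[*(p[:2]+2*x),4])):
    print(nm,((proj('top',P)[0]-[320,235])*5).round())
im=cv2.imread('pics/side1.png')
q=proj('side',np.r_[pot_pts(p,150,48,26),pot_pts(p,0,35,26),pot_pts(p,136,37,28)]);print(q.round(1))
x0,y0=300,165
cr=cv2.resize(im[y0:y0+100,x0:x0+120],None,fx=6,fy=6,interpolation=cv2.INTER_CUBIC)
for a in q[:8]: cv2.circle(cr,tuple(int(v) for v in (a-[x0,y0]+.4)*6),3,(0,0,255),-1)
cv2.imwrite('pics/crop2.png',cr)
im=cv2.imread('pics/top1.png')
for t in('tray_empty','tray_padlock'):
    bot.capture('top') if t=='tray_empty' else 0
    m=bot.outline_of(t,'top')[0]['mask'].astype(np.uint8)
    c=max(cv2.findContours(m,0,2)[0],key=cv2.contourArea)
    b=cv2.boxPoints(cv2.minAreaRect(cv2.convexHull(c)))
    W=np.array([onz('top',a,15)[:2] for a in b]); print(t,W.round(),W.mean(0).round(),[np.linalg.norm(W[i]-W[i-1]).round() for i in range(2)])
E
```

```text
1 [ 5.11774638e+02 -1.46735729e-01  2.02873124e+00] 2194.2759966855415 [ 15.9  29.8 -14.2 -30.9 -15.1 -28.8  13.2  29.3]
-1 [ 5.11498386e+02 -1.89331763e-01  2.02332134e+00] 4.2483986167799115 [ 0.2 -1.8  1.5  0.7 -1.3  0.8 -0.4  0.3]
bush+ top [392. 270.]
cyl+ top [408. 269.]
floor+ inner [348. 289.]
floor+ div [419. 254.]
[[381.4 199.5]
 [360.5 203.5]
 [342.7 185.1]
 [362.5 181.6]
 [374.1 251.6]
 [354.7 256. ]
 [342.7 241.2]
 [361.4 237.2]
 [379.4 202.6]
 [357.3 206.9]
 [343.7 192.6]
 [365.  188.7]]
tray_empty [[476. 462.]
 [611. 456.]
 [602. 335.]
 [467. 342.]] [539. 399.] [np.float64(120.0), np.float64(135.0)]
tray_padlock [[494. 312.]
 [628. 298.]
 [614. 180.]
 [481. 195.]] [554. 247.] [np.float64(118.0), np.float64(134.0)]
```

View pics/crop2.png

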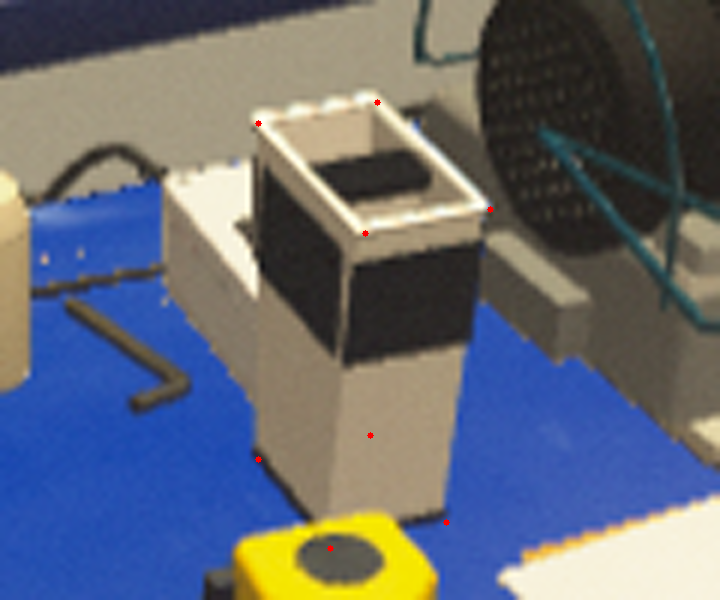

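The projected pot model fits both pictures. The pot is at (511.5, 0) with yaw 2.02, and the empty tray is at (539, 399). I will grip level from the pot's +x side, so that the gripper ends up on top when the pot tips towards -x.

```bash
cat >> h.py <<'E'
def pose():
    o=bot.get_obs(); return np.array(o['tool_pos']),R.from_euler('xyz',o['tcp_rot'])
def plan(P,Rt,N):
    p,r=pose(); rv=(r.inv()*Rt).as_rotvec(); P=np.array(P,float); rows=[]
    for i in range(N):
        ri=r*R.from_rotvec(rv*i/N); rows.append(np.r_[ri.inv().apply((P-p)/N),rv/N])
    print('N',N,'dist/row',round(np.linalg.norm(P-p)/N,1),'deg/row',round(np.degrees(np.linalg.norm(rv))/N,2))
    for w in rows: print([round(float(v),1) for v in w[:3]]+[round(float(v),3) for v in w[3:]])
PX,PY,YAW=511.5,-0.2,2.023
def grip_pose(theta,gx,gz,yaw=YAW,px=PX,py=PY,flip=-1,back=0,lift=0):
    """theta: lean of tool from vertical (deg), tool z in pot xz plane; returns TCP,R"""
    t=np.radians(theta); z=np.array([-np.sin(t),0,-np.cos(t)]); y=np.array([0,flip,0.]); M=np.c_[np.cross(y,z),y,z]
    g=np.array([gx,0,gz])+(19-back)*z; r=R.from_euler('z',yaw)
    return r.apply(g)+[px,py,lift], r*R.from_matrix(M)
E
python3 - <<'E'
from h import *
T,Rt=grip_pose(0,0,0)
for f in(-1,1): print(f,grip_pose(0,0,0,flip=f)[1].as_euler('xyz'))
plan([400,-150,350],R.from_euler('xyz',[np.pi,0,1.3]),12)
E
```

```text
-1 [-3.14159265  0.          2.023     ]
1 [-3.14159265  0.         -1.11859265]
N 12 dist/row 34.7 deg/row 4.43
[26.5, -20.0, -10.3, 0.0, 0.0, -0.077]
[28.0, -17.9, -10.3, 0.0, 0.0, -0.077]
[29.2, -15.7, -10.3, 0.0, 0.0, -0.077]
[30.4, -13.3, -10.3, 0.0, 0.0, -0.077]
[31.3, -11.0, -10.3, 0.0, 0.0, -0.077]
[32.1, -8.5, -10.3, 0.0, 0.0, -0.077]
[32.6, -6.0, -10.3, 0.0, 0.0, -0.077]
[33.0, -3.5, -10.3, 0.0, 0.0, -0.077]
[33.2, -0.9, -10.3, 0.0, 0.0, -0.077]
[33.1, 1.6, -10.3, 0.0, 0.0, -0.077]
[32.9, 4.2, -10.3, 0.0, 0.0, -0.077]
[32.5, 6.7, -10.3, 0.0, 0.0, -0.077]
```

```bash
python3 -m jog '[[0,0,-40,0,0,0],[26,-20,-30,0,0,-0.08],[28,-18,-30,0,0,-0.08],[29,-16,-15,0,0,-0.08],[30,-13,-8,0,0,-0.08],[31,-11,0,0,0,-0.08],[32,-8,0,0,0,-0.08],[33,-6,0,0,0,-0.08],[33,-4,0,0,0,-0.08],[33,-1,0,0,0,-0.08],[33,2,0,0,0,-0.08],[33,4,0,0,0,-0.08]]' 100; python3 - <<'E'
from h import *
o=bot.get_obs();print(o['time'],o['joint_positions'].round(3))
# tilt & approach toward pregrasp, high above
T,Rt=grip_pose(80,12,110,back=80,lift=180); print(T)
plan(T,Rt,16)
E
```

```text
time: 2.75
tool_pos: [377.7, -174.9, 349.9]
tcp_rot: [3.141, 0.0, 1.256]
contact_force: [0.3, -0.5, -0.2]
grip_width: 91.8
finger_force: 0.0
2.75 [-0.618  0.062  1.545 -0.     1.534 -0.303]
[480.00767222  64.62892844 300.59253884]
N 16 dist/row 16.6 deg/row 5.59
[16.2, 1.4, 3.1, -0.033, -0.083, -0.04]
[16.4, 2.0, 1.8, -0.033, -0.083, -0.04]
[16.4, 2.6, 0.5, -0.033, -0.083, -0.04]
[16.2, 3.3, -0.7, -0.033, -0.083, -0.04]
[16.0, 4.0, -1.9, -0.033, -0.083, -0.04]
[15.6, 4.7, -3.1, -0.033, -0.083, -0.04]
[15.1, 5.4, -4.2, -0.033, -0.083, -0.04]
[14.5, 6.1, -5.2, -0.033, -0.083, -0.04]
[13.7, 6.9, -6.2, -0.033, -0.083, -0.04]
[12.9, 7.7, -7.0, -0.033, -0.083, -0.04]
[12.0, 8.4, -7.8, -0.033, -0.083, -0.04]
[10.9, 9.1, -8.5, -0.033, -0.083, -0.04]
[9.8, 9.8, -9.0, -0.033, -0.083, -0.04]
[8.7, 10.5, -9.4, -0.033, -0.083, -0.04]
[7.5, 11.1, -9.7, -0.033, -0.083, -0.04]
[6.2, 11.7, -9.9, -0.033, -0.083, -0.04]
```

```bash
python3 -m jog '[[16,1,3,-0.033,-0.083,-0.04],[16,2,2,-0.033,-0.083,-0.04],[16,3,0,-0.033,-0.083,-0.04],[16,3,-1,-0.033,-0.083,-0.04]]'; python3 - <<'E'
from h import *
o=bot.get_obs();print(o['time'],o['joint_positions'].round(3))
E
```

```text
time: 3.15
tool_pos: [402.7, -116.6, 338.6]
tcp_rot: [3.03, 0.344, 1.397]
contact_force: [0.4, 0.0, -0.6]
grip_width: 91.8
finger_force: 0.0
3.15 [-0.213  0.015  1.679 -0.347  1.33   0.005]
```

```bash
cat > k.py <<'E'
from h import *
from scipy.optimize import least_squares
Q=[[-1.34396,.341992,1.524106,0,1.275389,-.145969]];P=[[191.265,-488.942,226.743]];E=[[3.141486,0,.372801]]
Q+= [[-.618,.062,1.545,0,1.534,-.303],[-.213,.015,1.679,-.347,1.33,.005]];P+=[[377.7,-174.9,349.9],[402.7,-116.6,338.6]];E+=[[3.141,0,1.256],[3.03,.344,1.397]]
def wr(q,s4,s6): return R.from_euler('z',q[0])*R.from_euler('y',q[1]+q[2])*R.from_euler('z',s4*q[3])*R.from_euler('y',q[4])*R.from_euler('z',s6*q[5])
if __name__=='__main__':
  for s4 in(1,-1):
   for s6 in (1,-1):
    W=[wr(q,s4,s6).inv()*R.from_euler('xyz',e) for q,e in zip(Q,E)]
    print(s4,s6,[w.as_euler('xyz').round(3).tolist() for w in W])
E
python3 k.py
```

```text
1 1 [[-0.0, 0.0, 1.571], [-0.0, 0.0, 1.571], [0.0, -0.0, 1.571]]
1 -1 [[-0.0, 0.0, 1.279], [-0.0, 0.0, 0.965], [0.0, -0.0, 1.581]]
-1 1 [[-0.0, 0.0, 1.571], [-0.0, 0.0, 1.571], [0.065, -0.671, 1.376]]
-1 -1 [[-0.0, 0.0, 1.279], [-0.0, 0.0, 0.965], [0.065, -0.671, 1.386]]
```

```bash
cat >> k.py <<'E'
def fk(q,L):
    d1,b,a1,e,a2,T,w=L
    r1=R.from_euler('z',q[0]); r2=r1*R.from_euler('y',q[1]); r3=r1*R.from_euler('y',q[1]+q[2]); r4=r3*R.from_euler('z',q[3]); r5=r4*R.from_euler('y',q[4])
    return r1.apply([0,b,d1])+r2.apply([0,0,a1])+r3.apply([e,0,a2])+r4.apply([0,w,0])+r5.apply([0,0,T]), wr(q,1,1)*R.from_euler('z',np.pi/2)
def fitL(Q,P):
    f=lambda L:np.r_[np.concatenate([fk(q,L)[0]-p for q,p in zip(Q,P)]),(np.array(L)-[150,40,420,0,420,260,30])*.001]
    return least_squares(f,[150,40,420,0,420,260,30.])
if __name__=='__main__':
    r=fitL(Q,P); print(r.x.round(1),r.fun.round(2))
E
python3 k.py|tail -4
```

```text
-1 1 [[-0.0, 0.0, 1.571], [-0.0, 0.0, 1.571], [0.065, -0.671, 1.376]]
-1 -1 [[-0.0, 0.0, 1.279], [-0.0, 0.0, 0.965], [0.065, -0.671, 1.386]]
[2.231e+02 7.610e+01 5.058e+02 4.590e+01 3.796e+02 3.184e+02 2.000e-01] [-0.05 -0.02  0.03  0.04  0.04 -0.03  0.    0.   -0.    0.07  0.04  0.09
  0.05 -0.04  0.06 -0.03]
```

```bash
cat >> k.py <<'E'
LO=np.array([-2.53,-.77,.04,-1,.28,-3.11]);HI=np.array([2.53,2.02,2.7,4.14,2.66,3.11])
L0=None
def getL():
    global L0
    if L0 is None: L0=fitL(Q,P).x
    return L0
def ik(T,Rt,seeds=None):
    L=getL(); best=None
    def f(q):
        p,r=fk(q,L); return np.r_[(p-T)/100,(r.inv()*Rt).as_rotvec()]
    rng=np.random.default_rng(0); az=np.arctan2(T[1],T[0])
    S=list(seeds or [])+[np.array([az-.1,.3,1.5,j4,1.4,j6]) for j4 in(-.8,0,1.5) for j6 in(-2,0,2)]
    for s in S:
        r=least_squares(f,np.clip(s,LO+.01,HI-.01),bounds=(LO,HI))
        if best is None or r.cost<best.cost-1e-6: best=r
        if best.cost<1e-8: break
    return best.x,np.sqrt(2*best.cost)
E
python3 - <<'E'
from k import *
cur=[-.213,.015,1.679,-.347,1.33,.005]
for fl in(-1,1):
  for th in(20,30,40,45,50,60):
    q,e=ik(*grip_pose(th,22,118,flip=fl),seeds=[cur]); print(fl,th,q.round(2),round(e,4))
print('pour')
for th in (30,40,50):
  for maz in (-60,-30,0,20,45,70,90):   # mouth dir azimuth; pot x axis = -mouth(when upright)
    t=np.radians(103);m=np.radians(maz)
    # pot upright at yaw, R tilt about pot y by -t (top towards -x)
    Rp=R.from_euler('z',m-np.pi)*R.from_euler('y',-t)
    lip=np.array([539,399,45])-40*np.array([np.cos(m),np.sin(m),0])
    org=lip-Rp.apply([-48,0,150])
    TT,RR=grip_pose(th,22,118,yaw=0,px=0,py=0,flip=-1)
    q,e=ik(org+Rp.apply(TT),Rp*RR); q2,e2=ik(org+Rp.apply(TT),Rp*grip_pose(th,22,118,yaw=0,px=0,py=0,flip=1)[1])
    print(th,maz,q.round(2),round(e,4),q2.round(2),round(e2,4))
E
```

```text
-1 20 [ 0.08  0.43  1.86 -0.47  0.78 -0.05] 0.0
-1 30 [ 0.17  0.45  1.9  -0.75  0.78  0.27] 0.0
-1 40 [ 0.27  0.5   1.94 -1.    0.85  0.56] 0.0004
-1 45 [ 0.29  0.53  1.9  -1.    0.92  0.58] 0.0651
-1 50 [ 0.31  0.56  1.87 -1.    0.99  0.6 ] 0.1291
-1 60 [ 0.35  0.63  1.8  -1.    1.14  0.64] 0.2546
1 20 [ 0.08  0.43  1.86 -0.47  0.78  3.09] 0.0
1 30 [ 0.17  0.45  1.9  -0.75  0.78 -2.88] 0.0
1 40 [ 0.27  0.5   1.94 -1.    0.85 -2.58] 0.0004
1 45 [ 0.29  0.53  1.9  -1.    0.92 -2.57] 0.0651
1 50 [ 0.31  0.56  1.87 -1.    0.99 -2.55] 0.1291
1 60 [ 0.35  0.63  1.8  -1.    1.14 -2.5 ] 0.2546
pour
30 -60 [ 0.18  1.    1.29  1.13  1.61 -0.79] 0.0 [0.18 1.   1.29 1.13 1.61 2.35] 0.0
30 -30 [ 0.27  1.18  0.85  0.88  2.06 -0.76] 0.0 [0.27 1.18 0.85 0.88 2.06 2.38] 0.0
30 0 [ 0.39  1.39  0.35  0.7   2.54 -0.85] 0.0 [0.39 1.39 0.35 0.7  2.54 2.29] 0.0
30 20 [ 0.46  1.41  0.23  0.33  2.66 -1.23] 0.1079 [0.46 1.41 0.23 0.33 2.66 1.91] 0.1079
30 45 [ 0.6   1.43  0.17 -0.47  2.66 -2.07] 0.1206 [ 0.6   1.43  0.17 -0.47  2.66  1.07] 0.1206
30 70 [ 0.7   1.41  0.3  -0.88  2.47 -2.49] 0.0 [ 0.7   1.41  
[... 631 characters left out ...]
0.0
40 90 [ 0.75  1.17  0.73 -0.81  2.02 -2.45] 0.0 [ 0.75  1.17  0.73 -0.81  2.02  0.7 ] 0.0
50 -60 [ 0.25  0.86  1.31  0.89  1.41 -0.64] 0.0 [0.25 0.86 1.31 0.89 1.41 2.51] 0.0
50 -30 [ 0.31  1.01  0.97  0.66  1.83 -0.79] 0.0 [0.31 1.01 0.97 0.66 1.83 2.35] 0.0
50 0 [ 0.41  1.15  0.64  0.4   2.19 -1.07] 0.0 [0.41 1.15 0.64 0.4  2.19 2.07] 0.0
50 20 [ 0.49  1.22  0.49  0.15  2.35 -1.38] 0.0 [0.49 1.22 0.49 0.15 2.35 1.76] 0.0
50 45 [ 0.58  1.23  0.45 -0.23  2.36 -1.86] 0.0 [ 0.58  1.23  0.45 -0.23  2.36  1.28] 0.0
50 70 [ 0.67  1.16  0.61 -0.52  2.14 -2.23] 0.0 [ 0.67  1.16  0.61 -0.52  2.14  0.91] 0.0
50 90 [ 0.73  1.07  0.82 -0.68  1.89 -2.41] 0.0 [ 0.73  1.07  0.82 -0.68  1.89  0.73] 0.0
```

```bash
python3 - <<'E'
from k import *
q0=bot.get_obs()['joint_positions'];print(q0.round(3))
for b in(110,0):
    T,Rt=grip_pose(37,24,119,back=b); q,e=ik(T,Rt,[q0]);print(T.round(1),q.round(2),round(e,4))
T,Rt=grip_pose(37,24,119,back=110)
plan(T,Rt,8)
for px in((185,175),(247,105),(145,85),(322,210),(228,25)):print(px,onz('top',px,100 if px[0]<300 and px[1]>50 else 285).round())
E
```

```text
[-0.213  0.015  1.679 -0.347  1.33   0.005]
[477.1  70.6 191.7] [ 0.39  0.34  1.83 -0.76  1.06  0.35] 0.0
[506.   11.1 103.8] [ 0.24  0.48  1.93 -0.93  0.83  0.48] 0.0
N 8 dist/row 31.2 deg/row 4.67
[29.4, 4.1, 9.5, -0.024, -0.032, -0.071]
[29.3, 5.9, 8.7, -0.024, -0.032, -0.071]
[29.1, 7.8, 7.9, -0.024, -0.032, -0.071]
[28.8, 9.7, 7.1, -0.024, -0.032, -0.071]
[28.2, 11.5, 6.5, -0.024, -0.032, -0.071]
[27.5, 13.4, 5.8, -0.024, -0.032, -0.071]
[26.7, 15.2, 5.3, -0.024, -0.032, -0.071]
[25.7, 16.9, 4.8, -0.024, -0.032, -0.071]
(185, 175) [699. 396. 100.]
(247, 105) [825. 290. 100.]
(145, 85) [860. 470. 100.]
(322, 210) [609. 159. 285.]
(228, 25) [876. 294. 285.]
```

```bash
python3 -m jog '[[29,4,9,-0.024,-0.032,-0.071],[29,6,9,-0.024,-0.032,-0.071],[29,8,8,-0.024,-0.032,-0.071],[29,10,7,-0.024,-0.032,-0.071],[28,12,6,-0.024,-0.032,-0.071],[27,13,6,-0.024,-0.032,-0.071],[27,15,5,-0.024,-0.032,-0.071],[26,17,5,-0.024,-0.032,-0.071],[0,0,0,0,0,0],[0,0,0,0,0,0]]'; python3 - <<'E'
from k import *
T,Rt=grip_pose(37,24,119,back=110); plan(T,Rt,2)
T,Rt=grip_pose(37,24,119,back=0); plan(T,Rt,3)
save('side','side2.png')
E
```

```text
time: 4.15
tool_pos: [476.7, 70.4, 192.7]
tcp_rot: [3.141, 0.638, 2.023]
contact_force: [0.7, -1.1, -0.1]
grip_width: 92.0
finger_force: 0.0
N 2 dist/row 0.5 deg/row 0.22
[0.3, 0.2, 0.4, 0.0, -0.004, -0.0]
[0.3, 0.2, 0.4, 0.0, -0.004, -0.0]
N 3 dist/row 36.9 deg/row 0.15
[-0.1, 0.1, 36.9, 0.0, -0.003, -0.0]
[0.0, 0.1, 36.9, 0.0, -0.003, -0.0]
[0.1, 0.1, 36.9, 0.0, -0.003, -0.0]
```

```bash
python3 -m jog '[[0,0,20,0,-0.008,0],[0,0,30,0,0,0],[0,0,30,0,0,0],[0,0,20,0,0,0],[0,0,11,0,0,0],[0,0,0,0,0,0]]'; python3 - <<'E'
from k import *
T,Rt=grip_pose(37,24,119); plan(T,Rt,1)
im=save('side','side3.png')[:,:,::-1]; t=save('top','top3.png')[:,:,::-1]
cv2.imwrite('pics/c3.png',np.hstack([cv2.resize(im[150:280,290:420],(400,400)),cv2.resize(t[220:350,320:450],(400,400))]))
E
```

```text
time: 4.8
tool_pos: [506.2, 8.7, 104.3]
tcp_rot: [3.139, 0.646, 2.018]
contact_force: [-0.1, 0.1, 0.3]
grip_width: 92.0
finger_force: 0.0
N 1 dist/row 2.4 deg/row 0.21
[2.1, 0.9, -0.9, -0.001, 0.001, -0.004]
```

View pics/c3.png

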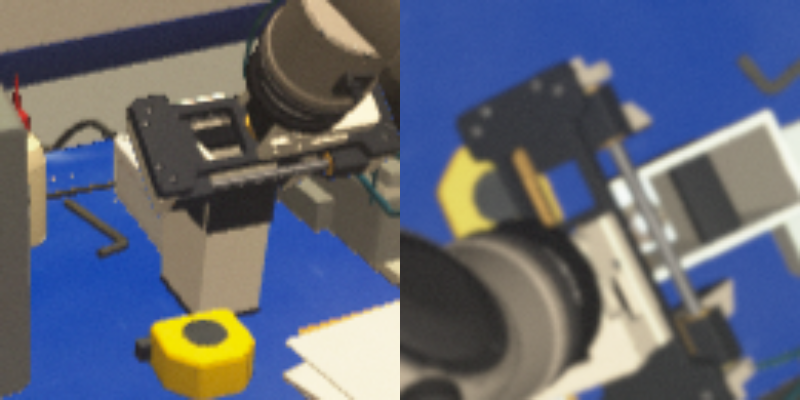

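The fingers straddle both flat ends with the body clear of the lip, so I close the gripper.

```bash
python3 -m jog '[[1,1,-1,0,0,0],[0,0,0,0,0,0],[0,0,0,0,0,0],[0,0,0,0,0,0],[0,0,0,0,0,0],[0,0,0,0,0,0],[0,0,0,0,0,0],[0,0,0,0,0,0]]' 0; python3 - <<'E'
from k import *
o=bot.get_obs();print(o['contact_force'],o['tool_pos'].round(1),o['tcp_rot'].round(4),o['joint_positions'].round(3))
E
```

```text
time: 5.7
tool_pos: [506.5, 12.0, 104.5]
tcp_rot: [3.139, 0.646, 2.021]
contact_force: [-0.9, 1.4, 1.7]
grip_width: 55.3
finger_force: 29.9
[-0.88800159  1.42451878  1.71500003] [506.5  12.  104.5] [3.1391 0.6463 2.0213] [ 0.244  0.482  1.926 -0.928  0.827  0.477]
```

```bash
cat >> k.py <<'E'
GP=R.from_euler('z',YAW); GT=np.array([506.5,12.0,104.5]); GR=R.from_euler('xyz',[3.1391,.6463,2.0213])
GRr=GP.inv()*GR; GTr=GP.inv().apply(GT-[PX,PY,0])   # tool in pot frame
def pour(lip,tau,maz):
    Rp=R.from_euler('z',np.radians(maz)-np.pi)*R.from_euler('y',-np.radians(tau))
    org=np.array(lip,float)-Rp.apply([-48,0,150]); return org+Rp.apply(GTr),Rp*GRr
def potnow():
    p,r=pose(); Rp=r*GRr.inv(); org=p-Rp.apply(GTr); return org,Rp,org+Rp.apply([-48,0,150])
def chk(T,Rt,N):
    p,r=pose(); q=bot.get_obs()['joint_positions']; rv=(r.inv()*Rt).as_rotvec()
    for i in range(1,N+1):
        q2,e=ik(p+(T-p)*i/N,r*R.from_rotvec(rv*i/N),[q]); print('  ',q2.round(2),round(e,3),'dq',np.abs(q2-q).max().round(2)); q=q2
E
python3 - <<'E'
from k import *
T,Rt=pour([511.5+.437*48,-.2-.899*48,150],0,np.degrees(YAW)-180);print(T)
plan(T+[0,0,120],Rt,1)
p0=pose
w1=(T+[0,0,120],Rt)
w2=pour([500,405,150],60,-10); w3=pour([500,405,60],80,-10); w4=pour([500,405,30],103,-10)
import k,h
for a,b,n in((w1,w2,6),(w2,w3,2),(w3,w4,2)):
    k.pose=lambda a=a:a
    print('seg'); k.chk(*b,n)
E
```

```text
[506.50245916  12.02334695 104.5       ]
N 1 dist/row 120.0 deg/row 0.0
[-72.2, 0.2, -95.8, -0.0, -0.0, -0.0]
seg
   [ 0.3   0.3   1.72 -0.54  1.09 -0.07] 0.0 dq 0.55
   [ 0.35  0.33  1.64 -0.35  1.17 -0.29] 0.0 dq 0.22
   [ 0.39  0.39  1.54 -0.18  1.26 -0.49] 0.0 dq 0.19
   [ 0.43  0.46  1.43 -0.02  1.37 -0.65] 0.0 dq 0.17
   [ 0.47  0.57  1.3   0.12  1.49 -0.79] 0.0 dq 0.14
   [ 0.51  0.69  1.14  0.25  1.63 -0.91] 0.0 dq 0.16
seg
   [ 0.46  0.82  1.06  0.33  1.74 -0.96] 0.0 dq 1.43
   [ 0.42  0.96  0.95  0.41  1.86 -0.99] 0.0 dq 0.14
seg
   [ 0.38  1.1   0.78  0.51  2.07 -0.96] 0.0 dq 1.44
   [ 0.35  1.26  0.59  0.65  2.27 -0.88] 0.0 dq 0.2
```

```bash
python3 -m jog '[[-6,0,-8,0,0,0],[-12,0,-16,0,0,0],[-18,0,-24,0,0,0],[-18,0,-24,0,0,0],[-18,0,-24,0,0,0],[0,0,0,0,0,0],[0,0,0,0,0,0]]'; python3 - <<'E'
from k import *
print(bot.get_obs()['contact_force'])
plan(*pour([500,405,150],60,-10),16)
im=save('side','side4.png')[:,:,::-1]
o,r,l=potnow(); print(o,l)
q=proj('side',[o+r.apply(v) for v in ([48,26,150],[48,-26,150],[-48,-26,150],[-48,26,150],[35,26,0],[35,-26,0],[-35,-26,0])])
x0,y0=290,110; cr=cv2.resize(im[y0:y0+140,x0:x0+140],None,fx=4,fy=4)
for a in q: cv2.circle(cr,tuple(int(v) for v in (a-[x0,y0])*4),3,(0,0,255),-1)
cv2.imwrite('pics/c4.png',cr)
E
```

```text
time: 6.4
tool_pos: [505.5, 12.2, 223.8]
tcp_rot: [3.139, 0.645, 2.021]
contact_force: [-1.0, 0.1, -5.2]
grip_width: 54.8
finger_force: 29.9
[-1.04936707  0.05692271 -5.23731776]
N 16 dist/row 25.9 deg/row 4.94
[21.5, 6.9, -12.8, -0.007, 0.06, -0.061]
[21.8, 8.3, -11.4, -0.007, 0.06, -0.061]
[21.9, 9.7, -10.0, -0.007, 0.06, -0.061]
[21.8, 11.1, -8.6, -0.007, 0.06, -0.061]
[21.5, 12.5, -7.2, -0.007, 0.06, -0.061]
[21.1, 13.8, -5.8, -0.007, 0.06, -0.061]
[20.6, 15.2, -4.5, -0.007, 0.06, -0.061]
[19.8, 16.4, -3.1, -0.007, 0.06, -0.061]
[18.9, 17.6, -1.8, -0.007, 0.06, -0.061]
[17.9, 18.8, -0.6, -0.007, 0.06, -0.061]
[16.7, 19.8, 0.6, -0.007, 0.06, -0.061]
[15.4, 20.8, 1.7, -0.007, 0.06, -0.061]
[14.0, 21.7, 2.8, -0.007, 0.06, -0.061]
[12.4, 22.5, 3.7, -0.007, 0.06, -0.061]
[10.8, 23.1, 4.6, -0.007, 0.06, -0.061]
[9.0, 23.7, 5.4, -0.007, 0.06, -0.061]
[ 5.09796952e+02 -1.41989983e-01  1.18328039e+02] [531.16552369 -43.38197771 268.25364586]
```

View pics/c4.png

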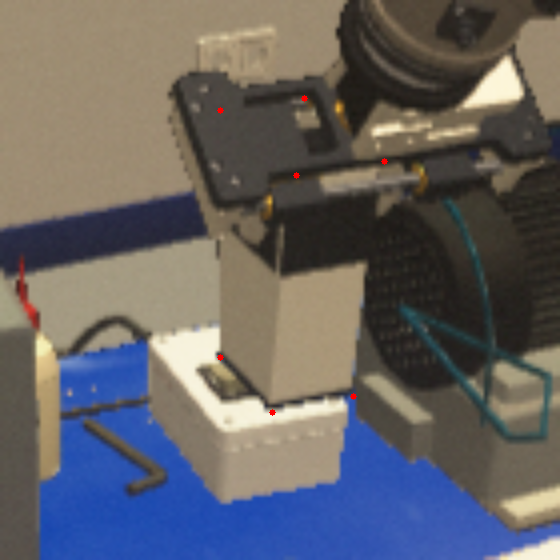

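The pot is lifted upright and is firm in the grip.

```bash
python3 -m jog '[[11,3,-6,-0.003,0.03,-0.03],[11,4,-6,-0.003,0.03,-0.03],[22,8,-11,-0.007,0.06,-0.061],[22,10,-10,-0.007,0.06,-0.061],[22,11,-9,-0.007,0.06,-0.061],[21,12,-7,-0.007,0.06,-0.061],[21,14,-6,-0.007,0.06,-0.061],[21,15,-4,-0.007,0.06,-0.061],[20,16,-3,-0.007,0.06,-0.061],[19,18,-2,-0.007,0.06,-0.061],[18,19,-1,-0.007,0.06,-0.061],[17,20,1,-0.007,0.06,-0.061]]'; python3 - <<'E'
from k import *
plan(*pour([500,405,150],60,-10),6); o,r,l=potnow(); print(o,l)
E
```

```text
time: 7.65
tool_pos: [453.6, 291.7, 189.9]
tcp_rot: [-3.023, -0.081, 2.668]
contact_force: [0.1, 0.6, -4.6]
grip_width: 55.1
finger_force: 29.9
N 6 dist/row 21.4 deg/row 4.13
[12.7, 17.2, 0.6, -0.008, 0.05, -0.051]
[11.8, 17.8, 1.4, -0.008, 0.05, -0.051]
[10.8, 18.4, 2.1, -0.008, 0.05, -0.051]
[9.7, 18.9, 2.7, -0.008, 0.05, -0.051]
[8.6, 19.4, 3.3, -0.008, 0.05, -0.051]
[7.4, 19.7, 3.9, -0.008, 0.05, -0.051]
[395.15016013 308.39117939 103.92990444] [520.81086907 256.33873063 183.32718907]
```

```bash
python3 -m jog '[[13,17,1,-0.008,0.05,-0.051],[12,18,1,-0.008,0.05,-0.051],[11,18,2,-0.008,0.05,-0.051],[10,19,3,-0.008,0.05,-0.051],[8,19,3,-0.008,0.05,-0.051],[4,10,2,-0.004,0.025,-0.025],[4,10,2,-0.004,0.025,-0.025],[0,0,0,0,0,0]]'; python3 - <<'E'
from k import *
plan(*pour([500,405,50],80,-10),8); o,r,l=potnow(); print(o,l)
E
```

```text
time: 8.45
tool_pos: [430.8, 417.9, 181.7]
tcp_rot: [3.139, -0.398, 2.961]
contact_force: [1.3, -0.6, -5.6]
grip_width: 54.9
finger_force: 29.9
N 8 dist/row 10.1 deg/row 2.52
[-5.6, 0.0, 8.4, 0.001, 0.044, -0.0]
[-5.9, 0.0, 8.2, 0.001, 0.044, -0.0]
[-6.3, 0.0, 7.9, 0.001, 0.044, -0.0]
[-6.6, 0.0, 7.6, 0.001, 0.044, -0.0]
[-7.0, 0.0, 7.3, 0.001, 0.044, -0.0]
[-7.3, 0.0, 7.0, 0.001, 0.044, -0.0]
[-7.6, 0.0, 6.7, 0.001, 0.044, -0.0]
[-7.9, 0.0, 6.3, 0.001, 0.044, -0.0]
[348.30998311 432.16602316 117.77109699] [499.62775735 404.63578063 151.66824945]
```

```bash
python3 -m jog '[[-5.5,0,8.5,0,0.044,0],[-6,0,8,0,0.044,0],[-6.5,0,8,0,0.044,0],[-6.5,0,7.5,0,0.044,0],[-7,0,7.5,0,0.044,0],[-7.5,0,7,0,0.044,0],[-7.5,0,6.5,0,0.044,0],[-8,0,6.5,0,0.044,0],[0,0,0,0,0,0],[0,0,0,0,0,0]]'; python3 - <<'E'
from k import *
o,r,l=potnow(); print(o,l)
plan(*pour([500,405,31],90,-10),6)
im=save('side','side5.png')[:,:,::-1]
q=proj('side',[o+r.apply(v) for v in ([48,26,150],[48,-26,150],[-48,-26,150],[-48,26,150],[35,26,0],[35,-26,0],[-35,-26,0],[-35,26,0])])
x0,y0=270,240; cr=cv2.resize(im[y0:y0+200,x0:x0+260],None,fx=3,fy=3)
for a in q: cv2.circle(cr,tuple(int(v) for v in (a-[x0,y0])*3),3,(0,0,255),-1)
cv2.imwrite('pics/c5.png',cr)
E
```

```text
time: 9.45
tool_pos: [446.6, 414.8, 103.4]
tcp_rot: [3.138, -0.747, 2.961]
contact_force: [-0.3, 1.0, -3.7]
grip_width: 54.8
finger_force: 30.0
[347.6285447  432.11097754  72.00375324] [501.21881141 404.08542599  51.3011343 ]
N 6 dist/row 2.4 deg/row 1.7
[-2.3, 0.1, 0.4, 0.001, 0.03, -0.0]
[-2.4, 0.1, 0.3, 0.001, 0.03, -0.0]
[-2.4, 0.1, 0.3, 0.001, 0.03, -0.0]
[-2.4, 0.1, 0.2, 0.001, 0.03, -0.0]
[-2.4, 0.1, 0.1, 0.001, 0.03, -0.0]
[-2.4, 0.1, 0.0, 0.001, 0.03, -0.0]
```

View pics/c5.png

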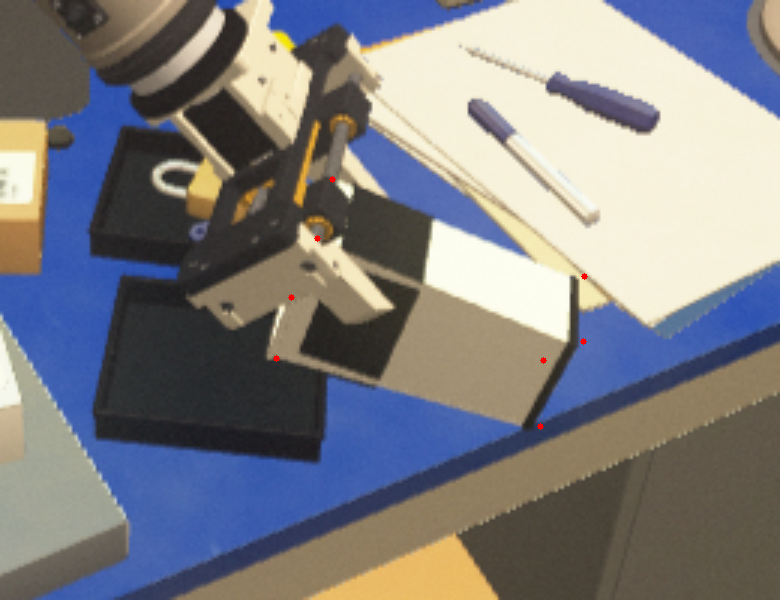

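The pot is held as modelled. The lip is over the near part of the empty tray at about (275,358) in the crop, and everything else is clear. I now tip slowly with the lip held low.

```bash
python3 -m jog '[[-2.4,0,0.3,0,0.03,0],[-2.4,0,0.3,0,0.03,0],[-2.4,0,0.3,0,0.03,0],[-2.4,0,0.2,0,0.03,0],[-2.4,0,0.1,0,0.03,0],[-2.4,0,0,0,0.03,0],[0,0,0,0,0,0],[0,0,0,0,0,0]]'; python3 - <<'E'
from k import *
o,r,l=potnow(); print(l, np.degrees(np.arccos(r.as_matrix()[2,2])))
plan(*pour([500,405,31],101,-10),11)
for d in bot.capture('side')[:0]: pass
d=bot.outline_of('cylinder_centre','side'); print([(round(x['p'],2),x['pixel']) for x in d])
E
```

```text
time: 10.3
tool_pos: [455.2, 413.5, 91.7]
tcp_rot: [3.136, -0.929, 2.964]
contact_force: [0.5, -0.7, -3.0]
grip_width: 54.6
finger_force: 30.0
[499.61772605 404.83190241  30.3233973 ] 90.23313944312525
N 11 dist/row 1.4 deg/row 0.98
[-0.1, 0.0, -1.4, 0.001, 0.017, 0.0]
[-0.1, 0.0, -1.4, 0.001, 0.017, 0.0]
[-0.1, 0.0, -1.4, 0.001, 0.017, 0.0]
[-0.0, 0.0, -1.4, 0.001, 0.017, 0.0]
[-0.0, 0.0, -1.4, 0.001, 0.017, 0.0]
[0.0, 0.0, -1.4, 0.001, 0.017, 0.0]
[0.0, 0.0, -1.4, 0.001, 0.017, 0.0]
[0.1, 0.0, -1.4, 0.001, 0.017, 0.0]
[0.1, 0.0, -1.4, 0.001, 0.017, 0.0]
[0.1, 0.0, -1.4, 0.001, 0.017, 0.0]
[0.1, 0.0, -1.4, 0.001, 0.017, 0.0]
[]
```

Creep to about 97°.

```bash
python3 -m jog '[[0,0,-1.4,0,0.017,0],[0,0,-1.4,0,0.017,0],[0,0,-1.4,0,0.017,0],[0,0,-0.7,0,0.009,0],[0,0,-0.7,0,0.009,0],[0,0,-0.7,0,0.009,0],[0,0,-0.7,0,0.009,0],[0,0,-0.7,0,0.009,0],[0,0,-0.7,0,0.009,0],[0,0,-0.7,0,0.009,0],[0,0,-0.7,0,0.009,0],[0,0,0,0,0,0]]'; python3 - <<'E'
from k import *
o,r,l=potnow(); print(l, np.degrees(np.arccos(r.as_matrix()[2,2])))
for n in('side','top'):
    save(n,n+'6.png'); d=bot.outline_of('cylinder_centre',n); print([(round(x['p'],2),x['pixel'],x['mask'].sum(),onz(n,x['pixel'],13).round()) for x in d])
E
```

```text
time: 11.6
tool_pos: [463.2, 412.0, 97.3]
tcp_rot: [3.134, -1.052, 2.966]
contact_force: [0.4, 0.3, -5.6]
grip_width: 54.8
finger_force: 30.0
[499.90901399 404.73189373  30.90748377] 97.29082476633234
[]
[]
```

```bash
python3 -m jog '[[0,0,-0.7,0,0.009,0],[0,0,-0.7,0,0.009,0],[0,0,-0.7,0,0.009,0],[0,0,-0.7,0,0.009,0],[0,0,-0.7,0,0.009,0],[0,0,-0.7,0,0.009,0],[0,0,0,0,0,0],[0,0,0,0,0,0],[0,0,0,0,0,0],[0,0,0,0,0,0],[0,0,0,0,0,0],[0,0,0,0,0,0]]'; python3 - <<'E'
from k import *
o,r,l=potnow(); print(l, np.degrees(np.arccos(r.as_matrix()[2,2])))
im={}
for n in('side','top'):
    im[n]=save(n,n+'7.png')[:,:,::-1]; d=bot.outline_of('cylinder_centre',n); print([(round(x['p'],2),x['pixel'],x['mask'].sum(),onz(n,x['pixel'],13).round()) for x in d])
cv2.imwrite('pics/c7.png',np.hstack([cv2.resize(im['side'][300:430,280:410],(400,400)),cv2.resize(im['top'][200:350,130:280],(400,400))]))
E
```

```text
time: 13.0
tool_pos: [466.8, 411.5, 99.8]
tcp_rot: [3.133, -1.105, 2.967]
contact_force: [0.1, -0.4, -4.5]
grip_width: 54.7
finger_force: 30.0
[499.90244956 404.89553426  31.41932621] 100.33837965641895
[]
[]
```

View pics/c7.png

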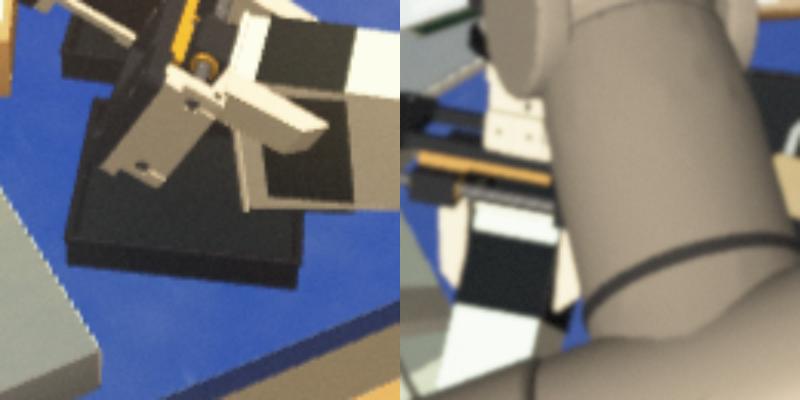

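```bash
python3 - <<'E'
from k import *
o,r,l=potnow()
V=([-48,26,150],[-35,26,0],[48,26,150],[35,26,0])
q=proj('side',[o+r.apply(v) for v in V]); print('pred',q.round(1).tolist()); print('cyl proj',proj('side',[[x,405,14] for x in(510,540,570)]).round(0).tolist())
for dt in(-8,-4,0,4):   # sag about grip point
    g=np.array([24,0,119]); rr=r*R.from_euler('y',np.radians(dt)); oo=o+r.apply(g)-rr.apply(g)
    print(dt,proj('side',[oo+rr.apply(v) for v in V]).round(1).tolist(), np.degrees(np.arccos(rr.as_matrix()[2,2])).round(1))
im=cv2.imread('pics/side7.png')
cv2.imwrite('pics/c8.png',cv2.resize(im[310:400,270:450],None,fx=4.4,fy=4.4,interpolation=cv2.INTER_CUBIC))
E
```

```text
pred [[367.3, 347.5], [452.2, 346.1], [360.9, 305.7], [450.7, 314.2]]
cyl proj [[359.0, 364.0], [342.0, 363.0], [325.0, 362.0]]
-8 [[373.1, 349.3], [456.1, 338.7], [359.5, 307.8], [448.7, 306.3]] 108.3
-4 [[370.2, 348.4], [454.3, 342.5], [360.1, 306.7], [449.9, 310.3]] 104.3
0 [[367.3, 347.5], [452.2, 346.1], [360.9, 305.7], [450.7, 314.2]] 100.3
4 [[364.5, 346.4], [449.7, 349.5], [361.7, 304.8], [451.2, 318.2]] 96.3
```

View pics/c8.png

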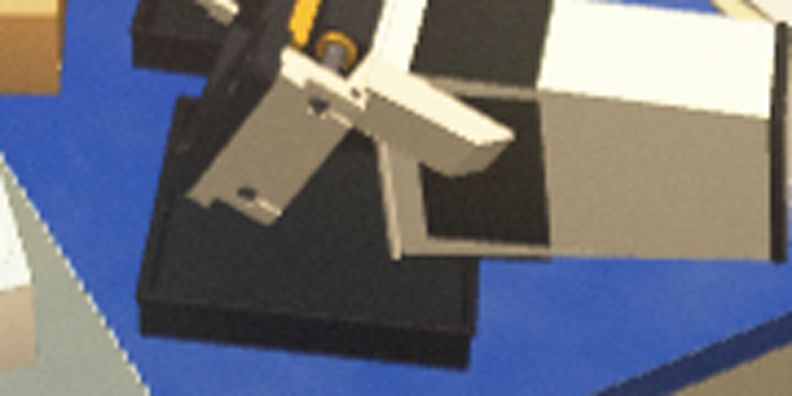

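The pot shows about 99–100° and the cylinder is not out yet. I keep tipping slowly.

```bash
python3 -m jog '[[0,0,-0.7,0,0.009,0],[0,0,-0.7,0,0.009,0],[0,0,-0.7,0,0.009,0],[0,0,-0.7,0,0.009,0],[0,0,0,0,0,0],[0,0,0,0,0,0],[0,0,0,0,0,0],[0,0,0,0,0,0],[0,0,0,0,0,0],[0,0,0,0,0,0],[0,0,0,0,0,0],[0,0,0,0,0,0]]'; python3 - <<'E'
from k import *
o,r,l=potnow(); print(l, np.degrees(np.arccos(r.as_matrix()[2,2])))
a=cv2.imread('pics/side7.png').astype(int); b=save('side','side8.png')[:,:,::-1].astype(int)
d=np.abs(a-b).max(2); sub=d[300:400,270:365]; print((sub>40).sum(), [(c+270,r_+300) for r_,c in np.argwhere(sub>60)[::12]])
print([(round(x['p'],2),x['pixel'],x['mask'].sum()) for x in bot.outline_of('cylinder_centre','side')])
hsv=cv2.cvtColor(b.astype(np.uint8),cv2.COLOR_BGR2HSV)[335:385,300:362]; print('tray bright px',(hsv[...,2]>90).sum())
E
```

```text
time: 14.4
tool_pos: [469.2, 411.0, 100.9]
tcp_rot: [3.132, -1.141, 2.968]
contact_force: [0.4, -0.3, -3.8]
grip_width: 54.7
finger_force: 30.0
[499.92159665 404.87833955  31.40655777] 102.40817490511279
923 [(np.int64(283), np.int64(300)), (np.int64(339), np.int64(300)), (np.int64(286), np.int64(301)), (np.int64(337), np.int64(301)), (np.int64(285), np.int64(302)), (np.int64(305), np.int64(302)), (np.int64(349), np.int64(302)), (np.int64(302), np.int64(303)), (np.int64(341), np.int64(303)), (np.int64(304), np.int64(304)), (np.int64(339), np.int64(304)), (np.int64(303), np.int64(305)), (np.int64(337), np.int64(305)), (np.int64(309), np.int64(306)), (np.int64(342), np.int64(306)), (np.int64(314), np.int64(307)), (np.int64(356), np.int64(307)), (np.int64(319), np.int64(308)), (np.int64(310), np.int64(309)), (np.int64(336), np.int64(309)), (np.int64(315), np.int64(310)), (np.int64(340), np.int64(310)), (np.int64(319), np.int64(311)), (np.int64(315), np.int64(312)), (np.int64(341), np.int64(312)), (np.int64(339), np.int64(313)), (np.int64(334), np.int64(314)), (np.int64(333), np.int64(31
[... 351 characters left out ...]
23)), (np.int64(334), np.int64(324)), (np.int64(332), np.int64(325)), (np.int64(362), np.int64(325)), (np.int64(350), np.int64(326)), (np.int64(348), np.int64(327)), (np.int64(338), np.int64(328)), (np.int64(342), np.int64(329)), (np.int64(354), np.int64(330)), (np.int64(354), np.int64(331)), (np.int64(328), np.int64(333)), (np.int64(327), np.int64(334)), (np.int64(363), np.int64(335)), (np.int64(348), np.int64(339)), (np.int64(320), np.int64(342)), (np.int64(318), np.int64(344)), (np.int64(342), np.int64(346)), (np.int64(355), np.int64(348)), (np.int64(356), np.int64(351)), (np.int64(327), np.int64(354)), (np.int64(334), np.int64(356)), (np.int64(328), np.int64(360))]
[]
tray bright px 1035
```

```bash
python3 - <<'E'
from k import *
F=[];M=[]
for i in range(8):
    b=bot.capture('side'); o=bot.get_obs(); F.append(o['contact_force']);M.append(o['moment'])
print(np.mean(F,0).round(2),np.std(F,0).round(2),np.mean(M,0).round(3),np.std(M,0).round(3))
hsv=cv2.cvtColor(b,cv2.COLOR_RGB2HSV)
br=(hsv[...,0]>8)&(hsv[...,0]<32)&(hsv[...,1]>70)&(hsv[...,2]>70)
y0,x0=325,296
for r_ in range(325,392,3): print(r_,''.join('#' if br[r_,c] else ('o' if hsv[r_,c,2]>75 else '.') for c in range(290,400)))
E
```

```text
[-0.16 -0.02 -4.66] [0.42 0.29 0.53] [-0.172 -1.45  -0.003] [0.03  0.063 0.028]
325 ooooooooooooooooo....................ooooooooooooooooo#####ooooooooooooo....................#......ooooooooooo
328 ooooooooooooooooooooooooo..............o###ooo###oooooooooooooooooooooooooo##########o#######o##o##ooooooooooo
331 oooooooooooooooooooooooo.............#o###############oooooo####oooooooooooooooo##ooooooooo#oooo##############
334 oooooooooooooooooooo...............############oo.oo#######o###########oooooooooooooo###............##o#######
337 ooooooooooooooooooo..............o############################################ooooooooooooo###.......##o######
340 ooooooooooooooooooo............#########################.....#########o############ooooooooooo##.....o########
343 oooooooooooooooooo...........o#######################o..........#############################.........########
346 ooooooooooooooooo..........#################o######o........##..##o#######################............########
349 oooooooooooooooo........o########################......############o######o.....###.............
[... 924 characters left out ...]
oooooooooo
376 ooooooooooo.............................................................................oooooooooooooooooooooo
379 oooooooooooo............................................................................oooooooooooooooooooooo
382 oooooooooooo............................................................................oooooooooooooooooooooo
385 oooooooooooo............................................................................oooooooooooooooooooooo
388 ooooooooooooooooooooooooooooooooooo.oo.................................................ooooooooooooooooooooooo
391 ooooooooooooooooooooooooooooooooooooooooooooooooooooooooooooooo.......................oooooooooooooooooooooooo
```

A brass blob now shows beyond the mouth at cols 344–358, rows 346–358. The cylinder is sliding out and sticks out about 25 mm.

```bash
cat > v.py <<'E'
from k import *
b=bot.capture('side'); hsv=cv2.cvtColor(b,cv2.COLOR_RGB2HSV)
br=(hsv[...,0]>8)&(hsv[...,0]<32)&(hsv[...,1]>70)&(hsv[...,2]>70)
for r_ in range(334,386,3): print(r_,''.join('#' if br[r_,c] else ('o' if hsv[r_,c,2]>75 else '.') for c in range(300,400)))
print([(round(x['p'],2),x['pixel'],x['mask'].sum(),onz('side',x['pixel'],13).round()) for x in bot.outline_of('cylinder_centre','side')])
o,r,l=potnow(); print(l, np.degrees(np.arccos(r.as_matrix()[2,2])))
E
python3 -m jog '[[0,0,0,0,0,0],[0,0,0,0,0,0],[0,0,0,0,0,0],[0,0,0,0,0,0]]'; python3 v.py
```

```text
time: 15.3
tool_pos: [469.2, 411.0, 101.0]
tcp_rot: [3.132, -1.141, 2.968]
contact_force: [-0.7, 0.3, -3.3]
grip_width: 54.7
finger_force: 30.0
334 oooooooooo...............#############o..####################oooooooooooooo###............#o########
337 ooooooooo..............o###########################################oooooooooooooo###.......#########
340 ooooooooo............#########################.....######################ooooooooooo#......#########
343 oooooooo...........########o################..........#############################........#########
346 ooooooo..........o#######################o.............######o##################............o####oo#
349 oooooo........oo##o#############o######................o#o#######.....####..................########
352 oooooo......o####o####oo#############...........#################............................#######
355 ooooo......ooo##oo#o##ooooo#######o....##################oo##o####...........................o######
358 ooooo..................o#o#####oo..##########################o##o#............................o#####
361 oooo...
[... 360 characters left out ...]
...........................ooooooooooooooooooooo
373 oo............................................................................oooooooooooooooooooooo
376 o.............................................................................oooooooooooooooooooooo
379 oo............................................................................oooooooooooooooooooooo
382 oo............................................................................oooooooooooooooooooooo
385 oo............................................................................oooooooooooooooooooooo
[(0.72, [346.3, 361.4], np.int64(258), array([532., 399.,  13.]))]
[499.89769742 404.89158866  31.39141362] 102.41446220295583
```

The front of the cylinder is on the tray floor at about (335,361) and its tail is at the lip. I draw the mouth back.

```bash
python3 - <<'E'
from k import *
m=np.array([np.cos(np.radians(-10)),np.sin(np.radians(-10)),0]); l=potnow()[2]
plan(*pour(l-60*m,102.4,-10),6)
E
```

```text
N 6 dist/row 10.0 deg/row 0.07
[4.2, -0.1, 9.1, 0.001, -0.0, 0.0]
[4.2, -0.0, 9.1, 0.001, -0.0, 0.0]
[4.2, -0.0, 9.1, 0.001, -0.0, 0.0]
[4.2, -0.0, 9.1, 0.001, -0.0, 0.0]
[4.2, -0.0, 9.1, 0.001, -0.0, 0.0]
[4.2, -0.0, 9.1, 0.001, -0.0, 0.0]
```

```bash
python3 -m jog '[[2.1,0,4.5,0,0,0],[2.1,0,4.5,0,0,0],[2.1,0,4.5,0,0,0],[2.1,0,4.5,0,0,0],[2.1,0,4.5,0,0,0],[2.1,0,4.5,0,0,0],[4.2,0,9.1,0,0,0],[4.2,0,9.1,0,0,0],[4.2,0,9.1,0,0,0],[0,0,0,0,0,0],[0,0,0,0,0,0]]'; python3 v.py; python3 - <<'E'
from k import *
l=potnow()[2]
plan(*pour(l+[0,0,60],80,-10),8)
E
```

```text
time: 16.5
tool_pos: [410.4, 421.9, 101.4]
tcp_rot: [3.132, -1.141, 2.968]
contact_force: [0.3, 0.3, -2.0]
grip_width: 54.9
finger_force: 30.0
334 oooooooooo............................ooooooooooooo..................o#ooooo#oooooo##ooooooooooooooo
337 ooooooooo..........................................................###############ooooooo##ooooooooo
340 ooooooooo........................................................###########o..oo#######o#########oo
343 oooooooo......................................................o#####################################
346 ooooooo.....................................................########################oooooo##########
349 ooooooo...................................................########################oooooooo#o########
352 oooooo.................................................o#######################oooooooooooo#########
355 ooooo................................................#########################.oooooooooooo#########
358 ooooo..................................o####.......########################o...oooooooooooo######o##
361 oooo....
[... 689 characters left out ...]
...........oooooooooooooooooooooo
382 oo............................................................................oooooooooooooooooooooo
385 oo............................................................................oooooooooooooooooooooo
[(0.7, [360.7, 369.7], np.int64(297), array([506., 417.,  13.]))]
[441.55357684 415.61715937  31.6690036 ] 102.37700532890005
N 8 dist/row 6.1 deg/row 2.8
[6.1, 0.0, 0.5, 0.001, -0.049, -0.0]
[6.1, 0.0, 0.2, 0.001, -0.049, -0.0]
[6.1, 0.0, -0.1, 0.001, -0.049, -0.0]
[6.1, 0.0, -0.4, 0.001, -0.049, -0.0]
[6.1, 0.0, -0.7, 0.001, -0.049, -0.0]
[6.1, 0.0, -1.0, 0.001, -0.049, -0.0]
[6.0, 0.0, -1.3, 0.001, -0.049, -0.0]
[5.9, 0.0, -1.6, 0.001, -0.049, -0.0]
```

The cylinder has dropped into the tray. I back the pot off and up, then check the cylinder.

```bash
python3 -m jog '[[6,0,0.5,0,-0.049,0],[6,0,0,0,-0.049,0],[6,0,0,0,-0.049,0],[6,0,-0.5,0,-0.049,0],[6,0,-0.5,0,-0.049,0],[6,0,-1,0,-0.049,0],[6,0,-1,0,-0.049,0],[6,0,-1.5,0,-0.049,0]]'; python3 - <<'E'
from k import *
l=potnow()[2]; print(l)
plan(*pour([460,405,190],45,-10),10)
b=bot.capture('side'); d=bot.outline_of('cylinder_centre','side')
if d:
    m=d[0]['mask'].astype(np.uint8); c=max(cv2.findContours(m,0,2)[0],key=cv2.contourArea); bx=cv2.boxPoints(cv2.minAreaRect(c)); print(d[0]['p'],bx.round(1).tolist(),m.sum())
    (a0,a1)=sorted([((bx[i]+bx[(i+1)%4])/2,np.linalg.norm(bx[i]-bx[(i+1)%4])) for i in range(4)],key=lambda t:t[1])[:2]
    A,B=onz('side',a0[0],13),onz('side',a1[0],13); print(A.round(),B.round(),np.linalg.norm(A-B).round())
E
```

```text
time: 17.4
tool_pos: [387.1, 425.8, 143.4]
tcp_rot: [3.136, -0.747, 2.963]
contact_force: [-0.7, 0.8, -3.2]
grip_width: 54.8
finger_force: 30.0
[441.69207693 415.20224011  91.27266869]
N 10 dist/row 5.8 deg/row 3.48
[3.9, -0.7, -4.2, 0.001, -0.061, -0.0]
[3.7, -0.7, -4.5, 0.001, -0.061, -0.0]
[3.4, -0.7, -4.7, 0.001, -0.061, -0.0]
[3.1, -0.7, -4.9, 0.001, -0.061, -0.0]
[2.8, -0.7, -5.0, 0.001, -0.061, -0.0]
[2.5, -0.7, -5.2, 0.001, -0.061, -0.0]
[2.2, -0.7, -5.3, 0.001, -0.061, -0.0]
[1.8, -0.7, -5.5, 0.001, -0.061, -0.0]
[1.5, -0.7, -5.6, 0.001, -0.061, -0.0]
[1.1, -0.7, -5.6, 0.001, -0.061, -0.0]
0.7 [[336.5, 366.0], [340.8999938964844, 353.8999938964844], [374.3999938964844, 366.1000061035156], [370.0, 378.20001220703125]] 444
[546. 396.  13.] [486. 421.  13.] 65.0
```

The cylinder lies flat in the tray from (486,421) to (546,396). Next I carry the pot back.

```bash
python3 -m jog '[[4,-1,-4,0,-0.061,0],[4,-1,-4.5,0,-0.061,0],[3.5,-1,-4.5,0,-0.061,0],[3,0,-5,0,-0.061,0],[3,-1,-5,0,-0.061,0],[2.5,-1,-5,0,-0.061,0],[2,0,-5.5,0,-0.061,0],[2,-1,-5.5,0,-0.061,0],[1.5,-1,-5.5,0,-0.061,0],[1,-1,-5.5,0,-0.061,0]]'; python3 - <<'E'
from k import *
o,r,l=potnow(); print(o,l)
T=GT+[0,0,120]; plan(T,GR,18)
E
```

```text
time: 18.5
tool_pos: [384.6, 417.6, 200.3]
tcp_rot: [3.139, -0.14, 2.959]
contact_force: [0.3, -0.1, -2.5]
grip_width: 54.9
finger_force: 30.0
[320.9022499  428.57016558 117.1300035 ] [458.63193347 403.20463407 189.17945926]
N 18 dist/row 23.6 deg/row 3.83
[-10.5, -20.9, -2.9, 0.013, -0.04, 0.052]
[-11.6, -20.4, -2.2, 0.013, -0.04, 0.052]
[-12.7, -19.8, -1.4, 0.013, -0.04, 0.052]
[-13.8, -19.1, -0.6, 0.013, -0.04, 0.052]
[-14.8, -18.4, 0.2, 0.013, -0.04, 0.052]
[-15.7, -17.6, 1.1, 0.013, -0.04, 0.052]
[-16.5, -16.7, 2.0, 0.013, -0.04, 0.052]
[-17.2, -15.8, 2.9, 0.013, -0.04, 0.052]
[-17.9, -14.9, 3.8, 0.013, -0.04, 0.052]
[-18.4, -13.9, 4.7, 0.013, -0.04, 0.052]
[-18.9, -12.9, 5.6, 0.013, -0.04, 0.052]
[-19.3, -11.8, 6.6, 0.013, -0.04, 0.052]
[-19.6, -10.7, 7.5, 0.013, -0.04, 0.052]
[-19.8, -9.6, 8.5, 0.013, -0.04, 0.052]
[-19.9, -8.4, 9.4, 0.013, -0.04, 0.052]
[-19.9, -7.3, 10.3, 0.013, -0.04, 0.052]
[-19.8, -6.1, 11.2, 0.013, -0.04, 0.052]
[-19.6, -4.9, 12.1, 0.013, -0.04, 0.052]
```

```bash
python3 -m jog '[[-10.5,-21,-3,0.013,-0.04,0.052],[-11.5,-20.5,-2,0.013,-0.04,0.052],[-12.5,-20,-1.5,0.013,-0.04,0.052],[-14,-19,-0.5,0.013,-0.04,0.052],[-15,-18.5,0,0.013,-0.04,0.052],[-15.5,-17.5,1,0.013,-0.04,0.052],[-16.5,-16.5,2,0.013,-0.04,0.052],[-17,-16,3,0.013,-0.04,0.052],[-18,-15,4,0.013,-0.04,0.052],[-18.5,-14,4.5,0.013,-0.04,0.052]]'; python3 - <<'E'
from k import *
plan(GT+[0,0,120],GR,9)
E
```

```text
time: 19.5
tool_pos: [451.6, 190.8, 212.8]
tcp_rot: [-3.048, 0.291, 2.457]
contact_force: [0.7, -0.4, -3.4]
grip_width: 54.9
finger_force: 30.0
N 9 dist/row 20.8 deg/row 3.4
[-16.9, -11.1, 4.8, 0.012, -0.037, 0.045]
[-17.2, -10.3, 5.5, 0.012, -0.037, 0.045]
[-17.5, -9.5, 6.3, 0.012, -0.037, 0.045]
[-17.6, -8.6, 7.0, 0.012, -0.037, 0.045]
[-17.7, -7.7, 7.8, 0.012, -0.037, 0.045]
[-17.7, -6.8, 8.5, 0.012, -0.037, 0.045]
[-17.7, -5.9, 9.2, 0.012, -0.037, 0.045]
[-17.6, -5.0, 9.9, 0.012, -0.037, 0.045]
[-17.4, -4.1, 10.6, 0.012, -0.037, 0.045]
```

```bash
python3 -m jog '[[-17,-11,5,0.012,-0.037,0.045],[-17,-10.5,5.5,0.012,-0.037,0.045],[-17.5,-9.5,6.5,0.012,-0.037,0.045],[-17.5,-8.5,7,0.012,-0.037,0.045],[-17.5,-7.5,8,0.012,-0.037,0.045],[-17.5,-7,8.5,0.012,-0.037,0.045],[-17.5,-6,9,0.012,-0.037,0.045],[-17.5,-5,10,0.012,-0.037,0.045],[-17.5,-4,10.5,0.012,-0.037,0.045],[0,0,0,0,0,0],[0,0,0,0,0,0]]'; python3 - <<'E'
from k import *
plan(GT+[0,0,30],GR,5)
q=proj('side',[np.array([PX,PY,120])+GP.apply(v) for v in([35,26,0],[35,-26,0],[-35,-26,0])]);print(q)
a=cv2.imread('pics/side4.png'); b=save('side','side9.png')[:,:,::-1]
# shift of pot foot vs the lifted picture before pouring
x,y=335,185; t=a[170:220,340:385]
r=cv2.matchTemplate(b[150:240,320:405].copy(),t.copy(),cv2.TM_CCOEFF_NORMED);print(cv2.minMaxLoc(r), 'expect (20,20)')
for n in['top']:
    save(n,'top9.png'); d=bot.outline_of('cylinder_centre',n); print([(round(x['p'],2),x['pixel'],x['mask'].sum(),onz(n,x['pixel'],13).round()) for x in d])
o,rr,l=potnow();print(o,rr.apply([0,0,1]).round(3))
E
```

```text
time: 20.6
tool_pos: [506.5, 14.0, 223.8]
tcp_rot: [-3.14, 0.647, 2.025]
contact_force: [0.3, 0.4, -3.2]
grip_width: 54.6
finger_force: 30.0
N 5 dist/row 17.9 deg/row 0.04
[10.5, -0.2, 14.5, -0.0, 0.0, 0.001]
[10.5, -0.2, 14.5, -0.0, 0.0, 0.001]
[10.5, -0.2, 14.5, -0.0, 0.0, 0.001]
[10.5, -0.2, 14.5, -0.0, 0.0, 0.001]
[10.5, -0.2, 14.5, -0.0, 0.0, 0.001]
[[377.69433125 208.4913529 ]
 [357.2990073  212.52143028]
 [344.52171338 198.79632162]]
(-0.14060385525226593, 0.9205326437950134, (0, 33), (19, 20)) expect (20,20)
[(0.77, [188.4, 283.0], np.int64(428), array([514., 405.,  13.]))]
[511.80179034   2.18247169 120.09026759] [0.001 0.002 1.   ]
```

```bash
python3 - <<'E'
from k import *
plan(GT+[0,0,8],GR,1)
E
```

```text
N 1 dist/row 112.1 deg/row 0.23
[65.9, -1.5, 90.7, 0.001, 0.002, 0.004]
```

```bash
python3 -m jog '[[13,0,18,0,0,0.002],[18,-0.5,25,0,0.002,0.002],[18,-0.5,25,0,0,0],[11,-0.5,14.5,0,0,0],[6,0,8,0,0,0],[0,0,0,0,0,0],[0,0,0,0,0,0]]'; python3 - <<'E'
from k import *
plan(GT,GR,1); print(potnow()[0])
F=[]
for i in range(4): bot.capture('side'); F.append(bot.get_obs()['contact_force'])
print(np.mean(F,0))
E
```

```text
time: 21.45
tool_pos: [507.4, 12.1, 113.5]
tcp_rot: [3.136, 0.647, 2.02]
contact_force: [-0.1, -0.3, -2.7]
grip_width: 54.8
finger_force: 30.0
N 1 dist/row 9.1 deg/row 0.17
[5.7, -0.9, 7.1, 0.003, 0.001, -0.001]
[ 5.12706369e+02 -3.17140358e-02  9.05904540e+00]
[ 0.04068179 -0.10940903 -2.75963722]
```

Set down slowly until the force comes up.

```bash
python3 -m jog '[[1.8,-0.5,2.3,0.002,0.001,0],[1.3,-0.4,1.6,0.001,0,0],[0.6,0,0.8,0,0,0],[0.6,0,0.8,0,0,0],[0,0,0,0,0,0],[0,0,0,0,0,0]]'; python3 -m jog '[[0.4,0,0.5,0,0,0],[0.3,0,0.4,0,0,0],[0.3,0,0.4,0,0,0],[0,0,0,0,0,0],[0,0,0,0,0,0]]';
```

```text
time: 22.25
tool_pos: [505.9, 11.5, 105.7]
tcp_rot: [3.14, 0.646, 2.02]
contact_force: [0.4, -0.1, -2.6]
grip_width: 54.9
finger_force: 30.0
time: 22.75
tool_pos: [506.1, 11.5, 104.5]
tcp_rot: [3.14, 0.647, 2.02]
contact_force: [-1.3, 0.4, 3.0]
grip_width: 54.8
finger_force: 30.0
```

It touched down at the original height. I release and back out.

```bash
python3 -m jog '[[0,0,0,0,0,0],[0,0,0,0,0,0],[0,0,0,0,0,0],[0,0,0,0,0,0],[0,0,0,0,0,0],[0,0,0,0,0,0],[0,0,0,0,0,0],[0,0,0,0,0,0]]' 100; python3 -m jog '[[0,0,-10,0,0,0],[0,0,-25,0,0,0],[0,0,-35,0,0,0],[0,0,-40,0,0,0],[-15,0,-35,0,0,0],[-25,0,-30,0,0,0],[-25,0,-30,0,0,0],[0,0,0,0,0,0],[0,0,0,0,0,0]]'; python3 - <<'E'
from k import *
im={}
for n in('side','top'):
    im[n]=save(n,n+'10.png')[:,:,::-1]
    for t,z in(('pot_mouth',150),('cylinder_centre',13),('bush_centre',26),('tape_measure_centre',35),('padlock_centre',20),('blank_box_centre',48)):
        for x in bot.outline_of(t,n)[:1]: print(n,t,round(x['p'],2),np.round(x['pixel']),onz(n,x['pixel'],z).round())
a=im['side']
q=proj('side',np.r_[pot_pts([PX,PY,YAW],150,48,26),pot_pts([PX,PY,YAW],0,35,26)])
c=cv2.resize(a[165:265,300:400],(400,400))
for v in q: cv2.circle(c,tuple(int(w) for w in (v-[300,165])*4),2,(0,0,255),-1)
cv2.imwrite('pics/c10.png',np.hstack([c,cv2.resize(im['top'][200:350,150:450],(400,200)).repeat(1,0) if 0 else cv2.resize(im['top'][190:390,130:330],(400,400))]))
E
```

```text
time: 23.55
tool_pos: [505.9, 11.6, 104.1]
tcp_rot: [3.14, 0.646, 2.02]
contact_force: [0.3, 0.0, 0.1]
grip_width: 91.9
finger_force: 0.0
time: 24.45
tool_pos: [474.3, 76.3, 307.8]
tcp_rot: [3.137, 0.645, 2.019]
contact_force: [0.2, 0.3, -0.9]
grip_width: 91.8
finger_force: 0.0
side pot_mouth 0.86 [358. 214.] [518. 104. 150.]
side cylinder_centre 0.94 [357. 368.] [514. 414.  13.]
side tape_measure_centre 0.97 [354. 265.] [523. 129.  35.]
side padlock_centre 0.82 [342. 301.] [545. 237.  20.]
side blank_box_centre 0.85 [269. 307.] [686. 300.  48.]
top pot_mouth 0.81 [422. 285.] [509.  -5. 150.]
top cylinder_centre 0.55 [186. 282.] [516. 410.  13.]
top bush_centre 0.21 [193. 267.] [544. 394.  26.]
top tape_measure_centre 0.83 [359. 289.] [504.  88.  35.]
top padlock_centre 0.55 [280. 267.] [544. 234.  20.]
top blank_box_centre 0.63 [258. 188.] [687. 275.  48.]
```

View pics/c10.png

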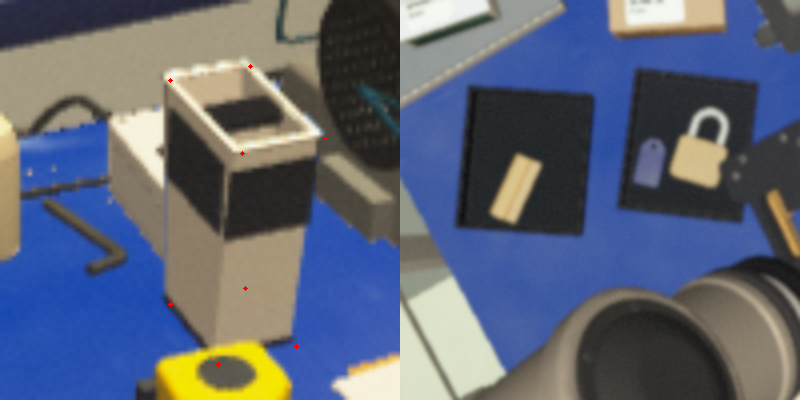

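The pot stands upright in its place. The cylinder lies flat in the empty tray at about (515,190) in the crop, with no bush beside it. The padlock, tape and carton are unchanged, so I hand in the job.

```bash
python3 -c "
from plant import bot
print(bot.close_job())"
```

```text
the job is handed in; nothing more can be done
None
```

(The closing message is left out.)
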